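Put the orange bobbin away in the thread cabinet

ROBOT

A 6-joint arm with a two-finger parallel gripper is mounted at the origin on the work surface. World frame = base frame: x ahead of the robot, y to its left, z up, the work surface at z = 0. Lengths are in m, angles in rad, forces in N, time in s.
With the tool pointing down it reaches from about 0.375 to 0.9 m from the base axis. Payload 3.1 kg.
Tool frame: the origin (TCP) lies midway between the tips of the shut fingers; the grasp point (between the pads) lies 19 mm behind it (grip_point_offset is the z of the grasp point in the tool frame, in m); z points along the fingers, y is the line along which they close (so a half turn about z gives the same grasp; the last joint's range is limited). The gripper opens to 87 mm and grips with 3 to 60 N. Pads are 19 mm wide; open, the fingers measure 117 mm over their backs; the gripper's body (75 mm by 190 mm) begins 51 mm behind the grasp point.
Start: joints at [1.036, 0.527, 1.433, -0, 1.181, -0.178], TCP at [0.218, 0.586, 0.223] pointing down, gripper open.
Joint ranges: [-3.08, 3.08], [-0.75, 2.2], [0.22, 2.44], [-1.43, 4.57], [0, 2.65], [-2.85, 2.85]. Speed limits (rad/s): [2.79, 2.79, 3.14, 3.14, 3.14, 3.14].

INTERFACE

Orientations are given as a unit quaternion [x, y, z, w].
In Python, from rig import * gives the robot as it stands.
- The arm moves only by the shell command python3 -m creep 'ROWS'. ROWS is JSON, a list of rows, each an object with "claw": the opening, from -1 (shut) to 1 (fully open); "linear": the shift along the tool's x, y, z scaled (see below), a list of three; "twist": the turn about the tool's z scaled (see below). In form: [{"claw": claw, "linear": [dx, dy, dz], "twist": twist}, ...]. A call has 1 to 12 rows; each row shifts and turns the commanded pose from where the row before left it, along the tool's axes as they then stand; what a row does not reach is not made up. The controller multiplies each number of a shift by 40 mm and each number of a turn by 5 degrees. A row lasts 1/10 s, in which the tool goes at most 50 mm and 8.59 degrees, less where a joint would pass 70% of its speed; a pose out of reach is approached as far as the arm can. A call with a number of a shift or a turn outside -1 to 1 is refused whole. A call with a gripper value outside its range is refused whole. The fingers move at their own pace and stop on an object; the grip force is fixed at half the most. Time passes only in rows, so rows that do not move let the fingers close. It gives the time, the measured TCP pose, the force, the opening and the grip force at its end, in the units of the state.
- state(): the state, without advancing time (a new reading comes with each control period).
- capture(name): name is "scene" or "top" or "wrist"; returns (picture, depth): 400x640x3 uint8, red, green, blue; 400x640 float32, m along the optical axis (not along the pixel's ray), 0 where there is no reading.
- get_calibration(name): a dict with "fx", "fy", "cx", "cy" (pixels), "position" and "rotation" of the camera in the world; the wrist camera has in their place "T_tool_cam" (4x4, takes a point from camera to tool coordinates, whose origin is the TCP and whose axes are the flange's). Camera axes: x right, y down, z forward; pixel columns grow to the right and rows downward; lengths in m; the calibration is good to about 2 mm. A picture is of the moment at which its call begins: read the wrist's pose just before it. get_calibration takes no time and is no camera call.
- job_done(): hands the job in; it is judged then, once.
Trained networks look in the newest picture that a camera, given by its name, has taken for a name from the list of things; names that differ only in an ending like _2 or _b are one class to them, and where a whole thing is asked for, a point or a joint stands for the part that bears it (a point fixed in the world has none). Each returns a list of dicts, best first, with "p" (0 to 1); they miss things now and then, are a little off and sometimes report something else, mostly with a low value. They report only what shows in the picture. A call takes as long as a camera call. They do not tell look-alikes from the thing itself.
- silhouettes(label, camera): "pixels" (400x640 bool, what is visible of it) and "rect" ([centre column, centre row, width, height] in pixels, round what is visible of it).
- tip_of(label, camera): "centre" ([column, row] in pixels: a listed point, or the origin of a listed thing).
The state is a dict: "clock": time; "joint_pos": joint angles; "dq": joint speeds; "joint_efforts": joint torques, N m; "position": TCP position; "tcp_rot": TCP orientation; "wrist_force": force on the tool from outside, world axes, zero at the start; "ft_torque": the same for the moment, N m; "width": finger opening in m; "grip_force": force on a finger pad.
Only numpy, scipy, OpenCV 4.12 (cv2) and the standard library are available. Lean on these libraries where they do the work, as an engineer would, in place of code of your own. Each camera call takes 0.05 s, during which the arm holds its last target. There are 200 camera calls.

TASK

Swing the green thread cabinet's door wide open by its handle, set the orange bobbin upright on the spindle that stands on the inside of the door, pushed right down onto its plate, then shut the door completely with the bobbin inside. Do not move or knock over anything else on the bench.

Things in the scene. Friction and masses are not known exactly. Their poses are not given: they have to be found in the camera images.
- cabinet: Green bench-top cabinet fixed to the bench, 145 mm deep (x, door included), 220 mm wide (y), 200 mm tall, with a clear roof over all its inside. Origin: centre of its underside; its front, with the door, faces its own -x and stands 72 mm from the origin. Its yaw is up to 0.2 rad either way.
- door (a joint): Angle of the cabinet's door in rad: 0 is shut, 1.75 is its stop; at 1.57 it stands square to the front. It may start shut or up to 0.3 ajar. Hinged on its left (the cabinet's +y side); it swings out towards the robot, turning clockwise seen from above as it opens. No latch or spring; friction about 0.15 N m, so it stays where it is left.
- door_hinge (a point): Point on the door's vertical hinge axis (at the outer face, left edge), 100 mm above the bench. Its axes turn with the door: z up, x from the outer face to the inner face, y along the door towards the hinge. The door is a panel 216 mm wide, 14 mm thick, from 3 mm to 197 mm above the bench.
- door_handle (a point): Grip point on the door's handle: an upright round steel bar 11 mm thick standing 35 mm off the outer face, 30 mm in from the free edge (186 mm from the hinge). The bar runs from 90 to 190 mm above the bench (round ends included); this point is on the bar's axis 167 mm above the bench. Two 8 mm pins, 102 and 178 mm up, join bar and door.
- spindle_foot (a point): Foot of the upright spindle, on top of the plate that carries it inside the door, 108 mm above the bench. Spindle 14 mm thick, 70 mm tall, top 12 mm tapering to 4 mm. It turns with the door (axes as door_hinge): 105 mm along the door from the hinge, 55 mm from the inner face. Under the roof while the door is shut (roof 188 to 200 mm above the bench); door square open: free from above.
- bobbin_orange: The orange plastic bobbin standing upright on the bench: 60 mm tall, two round flanges 60 mm across and 8 mm thick at its foot and top, core between them 48 mm across, bore 20 mm across right through it. Origin: centre of its underside. z up. 0.09 to 0.16 kg. The one to put away; it may be in any of five places on the right of the bench, among the other bobbins, the glue and the jar.
- bobbin_blue: A blue plastic bobbin standing upright on the bench: 60 mm tall, two round flanges 60 mm across and 8 mm thick at its foot and top, core between them 48 mm across, bore 20 mm across right through it. Origin: centre of its underside. z up. 0.09 to 0.16 kg. Bystander, loose: leave alone.
- bobbin_white: A white plastic bobbin standing upright on the bench: 60 mm tall, two round flanges 60 mm across and 8 mm thick at its foot and top, core between them 48 mm across, bore 20 mm across right through it. Origin: centre of its underside. z up. 0.09 to 0.16 kg. Bystander, loose: leave alone.
- glue: White plastic glue bottle with a red cap, 56 mm across, 170 mm tall, upright. Origin: centre of its underside. Bystander, loose: leave alone.
- jar: Amber jar with a black cap, 64 mm across, 90 mm tall, upright. Origin: centre of its underside. Bystander, loose: leave alone.
- water: Blue drinking bottle with a white cap, 62 mm across, 190 mm tall, upright, left of the cabinet. Origin: centre of its underside. Bystander, loose: leave alone.
- finial: Turned dark wood finial, 56 mm across, 120 mm tall, upright, right of the cabinet. Origin: centre of its underside. Bystander, loose: leave alone.
- screwdriver: Yellow screwdriver, 200 mm long, lying on the left of the bench. Origin: under its middle; its x axis runs from handle to tip. Bystander, loose: leave alone.
Things that resemble listed ones, but are neither listed nor needed, are in the scene too. Of the things that look like the bobbin_orange, take the one that is nearest to the robot's base at the start.

How it is judged:
On the way, in this order (a step that is already met when the one before it is completed fails the run):
1. the door has been swung wide open (beyond 1.2 rad) (value of joint door above 1.2 rad), for 0.2 s.
2. the orange bobbin is on the spindle, right down on its plate and let go, with the door still open (horizontal distance between bobbin_orange and spindle_foot below 0.006 m and z of bobbin_orange in the frame of spindle_foot between -0.004 and 0.004 m and angle between bobbin_orange's own z axis and vertical below 0.08 rad and contact force between the fingers and bobbin_orange below 0.2 N and value of joint door above 0.9 rad), for 0.2 s.
At the end, for the whole second after the job is handed in: The door is shut (within 0.05 rad), and the orange bobbin stands upright on the spindle (axis within 6 mm, tilt below 0.08 rad), down on its plate (within 4 mm), let go and at rest (horizontal distance between bobbin_orange and spindle_foot below 0.006 m and z of bobbin_orange in the frame of spindle_foot between -0.004 and 0.004 m and angle between bobbin_orange's own z axis and vertical below 0.08 rad and contact force between the fingers and bobbin_orange below 0.2 N and value of joint door below 0.05 rad and linear speed of bobbin_orange below 0.02 m/s); the robot touches nothing.
It fails at once if another thing on the bench was shifted by more than 25 mm or tipped over (distance of any of bobbin_blue, bobbin_white, glue, jar, water, finial, screwdriver from where it was at the start of the episode above 0.025 m or angle between any of bobbin_blue, bobbin_white, glue, jar, water, finial's own z axis and vertical above 0.5 rad).
It also fails if it takes over 72 s, if anything falls off the work surface, if the arm or the gripper's body presses on something with over 40 N, if the wrist force passes 120 N, or if a joint passes its speed limit or range.

## Working session

There is one attempt and no reset: what is moved stays moved. The work goes in short steps, Python scripts to look and compute and a shell command to move; the robot and the scene stay as the last step left them, time stands still between calls to the robot, and variables do not carry over. Pictures are saved under pics/ and viewed, at most 10 in all, crops included, and the job is handed in when it is done.

```bash
ls; mkdir -p pics; cat > h.py <<'E'
from rig import *
import numpy as np, cv2
from scipy.spatial.transform import Rotation as R
def cam(n):
    c=get_calibration(n)
    if 'T_tool_cam' in c:
        s=state(); T=np.eye(4);T[:3,:3]=R.from_quat(s['tcp_rot']).as_matrix();T[:3,3]=s['position'];T=T@np.array(c['T_tool_cam'])
        return c,T[:3,:3],T[:3,3]
    r=np.array(c['rotation']); 
    r=R.from_quat(r).as_matrix() if r.size==4 else r.reshape(3,3)
    return c,r,np.array(c['position'])
def ray_z(C,px,z):
    c,r,p=C; d=r@np.array([(px[0]-c['cx'])/c['fx'],(px[1]-c['cy'])/c['fy'],1]); return p+d*(z-p[2])/d[2]
def cloud(C,depth,mask=None):
    c,r,p=C; m=depth>0
    if mask is not None: m&=mask
    v,u=np.nonzero(m); d=depth[v,u]
    return np.c_[(u-c['cx'])/c['fx']*d,(v-c['cy'])/c['fy']*d,d]@r.T+p
def save(n,img): cv2.imwrite('pics/'+n+'.png',img[...,::-1])
E
python3 - <<'E'
from h import *
np.set_printoptions(precision=4,suppress=True)
s=state(); print(s)
for n in ['top','scene']:
    C=cam(n); im,d=capture(n); save(n,im); print(n,C[2])
    print(C[1])
    for l in ['bobbin_orange','bobbin_blue','bobbin_white','glue','jar','water','finial','screwdriver','cabinet']:
        for o in silhouettes(l,n):
            if o['p']<.3: continue
            P=cloud(C,d,o['pixels']); 
            zt=np.percentile(P[:,2],97) if len(P) else 0
            T=P[P[:,2]>zt-.01] if len(P) else P
            print(l,round(o['p'],2),np.round(o['rect']),zt,T.mean(0) if len(T) else '',(T.min(0)+T.max(0))/2 if len(T) else '')
    for l in ['door_hinge','door_handle','spindle_foot']:
        for o in tip_of(l,n):
            if o['p']>.2: print(l,o['p'],o['centre'],ray_z(C,o['centre'],{'door_hinge':.1,'door_handle':.167,'spindle_foot':.108}[l]))
E
```

```text
pics
{'clock': 0.0, 'joint_pos': array([ 1.0355,  0.5285,  1.4339, -0.    ,  1.1813, -0.1785]), 'dq': array([ 0.0001,  0.0001,  0.0004,  0.0006, -0.0004, -0.0002]), 'joint_efforts': array([ -0.0011, -44.0033, -17.6596,   0.0634,   0.0579,  -0.0002]), 'position': array([0.2179, 0.585 , 0.2216]), 'tcp_rot': array([ 0.1774,  0.9841, -0.001 , -0.0004]), 'wrist_force': array([0.0608, 0.0913, 0.1348]), 'ft_torque': array([-0.0336, -0.0161, -0.021 ]), 'grip_force': 0.0, 'width': 0.0870506357200933}
top [0.4515 0.0076 1.5749]
[[-0.0122 -0.9927  0.1204]
 [-0.9999  0.0132  0.0067]
 [-0.0082 -0.1203 -0.9927]]
bobbin_orange 0.95 [437. 191.  23.  25.] 0.0653080060206563 [ 0.6707 -0.3053  0.0603] [ 0.6705 -0.3044  0.0618]
bobbin_orange 0.58 [435. 220.  22.  19.] 0.06458060278530989 [ 0.5752 -0.2951  0.06  ] [ 0.576  -0.2951  0.063 ]
bobbin_orange 0.56 [466. 208.  25.  18.] 0.0654436428723158 [ 0.6114 -0.3968  0.0603] [ 0.6105 -0.3971  0.0616]
bobbin_blue 0.82 [438. 265.  24.  21.] 0.06611803934845975 [ 0.4458 -0.3034  0.0607] [ 0.4462 -0.303   0.0627]
bobbin_white 0.66 [366. 167.  20.  26.] 0.1210
[... 1907 characters left out ...]
19.  24.  53.] 0.18982530605732695 [0.7065 0.2636 0.1886] [0.7043 0.2636 0.1882]
water 0.33 [331. 191.  27.  10.] 0.20010195615379445 [0.6557 0.0219 0.1972] [0.6433 0.0289 0.1985]
finial 0.93 [293. 254.  21.  37.] 0.11982643599075615 [ 0.7447 -0.0942  0.1164] [ 0.7421 -0.094   0.1175]
finial 0.57 [354. 233.  89.  95.] 0.2036046220575643 [0.7355 0.0727 0.2   ] [0.729  0.0735 0.2008]
screwdriver 0.77 [438. 188.  17.  45.] 0.028430556800785454 [0.4676 0.4376 0.0235] [0.4826 0.4387 0.024 ]
cabinet 0.83 [353. 231.  90.  90.] 0.20365192794379877 [0.7357 0.0726 0.2   ] [0.729  0.0735 0.2008]
door_hinge 0.29 [350.2, 257.6] [0.8149 0.0542 0.1   ]
door_handle 0.47 [317.2, 192.5] [0.6163 0.0015 0.167 ]
```

```bash
python3 - <<'E'
import cv2
a=cv2.imread('pics/top.png')
cv2.imwrite('pics/crop1.png',cv2.resize(a[140:290,170:510],(800,353),interpolation=cv2.INTER_CUBIC))
E
```

```text
(no output)
```

View pics/crop1.png

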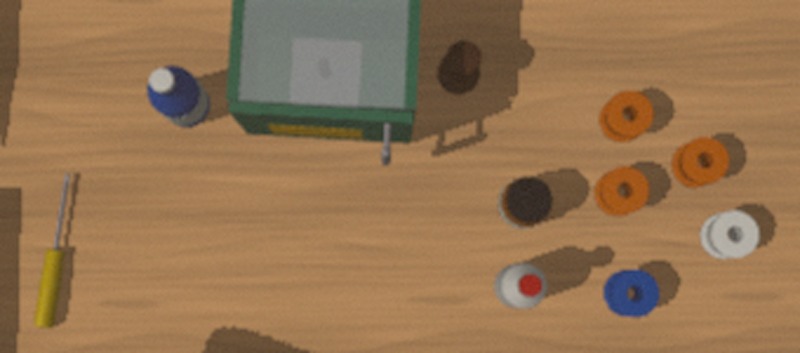

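View pics/scene.png

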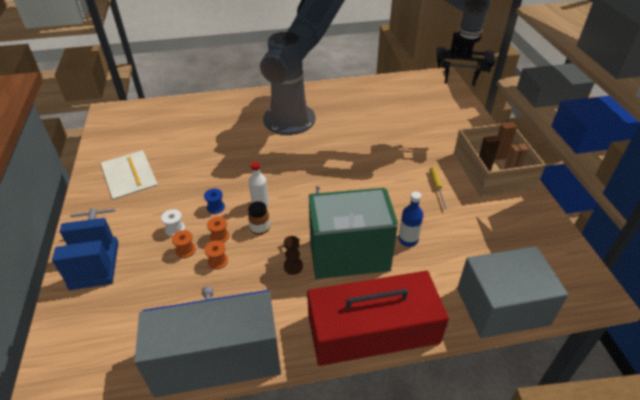

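```bash
python3 - <<'E'
from h import *
np.set_printoptions(precision=4,suppress=True)
for n in ['top','scene']:
    C=cam(n); im,d=capture(n)
    P=cloud(C,d); 
    Q=P[(P[:,2]>.185)&(P[:,2]<.215)&(P[:,0]>.55)&(P[:,0]<.85)&(P[:,1]>-.07)&(P[:,1]<.225)]
    print(n,len(Q),cv2.minAreaRect((Q[:,:2]*1000).astype(np.float32)))
    if n=='top':
        # front edge: min x per y bin
        for y in np.arange(-.05,.2,.01):
            b=Q[abs(Q[:,1]-y)<.005]
            if len(b): print(round(y,3),np.sort(b[:,0])[:4],b[:,0].max(),len(b))
    H=P[(P[:,2]>.12)&(P[:,2]<.2)&(P[:,0]>.55)&(P[:,0]<.645)&(P[:,1]>-.06)&(P[:,1]<.05)]
    print(len(H),H[:25])
E
```

```text
top 4272 ((706.3868408203125, 77.46435546875), (220.61517333984375, 186.04249572753906), 86.31084442138672)
-0.04 [0.7814 0.7821 0.7848 0.7887] 0.7916232158238513 5
-0.03 [0.6451 0.6484 0.651  0.6545] 0.7927903937818139 170
-0.02 [0.6443 0.6456 0.6457 0.6457] 0.7925141571435993 190
-0.01 [0.6455 0.6458 0.646  0.6467] 0.7930094948602096 192
0.0 [0.6084 0.6111 0.6143 0.6461] 0.7931206833155027 209
0.01 [0.6086 0.6088 0.6112 0.6115] 0.7934373896422702 196
0.02 [0.6473 0.6473 0.6486 0.6489] 0.7930905457441302 192
0.03 [0.6486 0.6488 0.6495 0.6506] 0.7958657999316772 204
0.04 [0.6492 0.6492 0.6494 0.6497] 0.7968201983611438 180
0.05 [0.6495 0.6501 0.6503 0.6503] 0.7965261569859727 201
0.06 [0.6503 0.6505 0.6505 0.6518] 0.7975756152977527 207
0.07 [0.6504 0.6524 0.6524 0.6527] 0.7971143189082965 175
0.08 [0.6523 0.6524 0.6526 0.6529] 0.7973277354512042 201
0.09 [0.653  0.6532 0.6538 0.6545] 0.8005125926479559 210
0.1 [0.6533 0.6535 0.6537 0.6539] 0.7994045026295158 168
0.11 [0.6536 0.6545 0.656  0.656 ] 0.8000873777620232 211
0.12 [0.6544 0.6556 0.6558 0.6563] 0.8008824716338472 203
0.13 [
[... 1168 characters left out ...]
), 85.47286987304688)
27 [[ 0.6122  0.002   0.1886]
 [ 0.6163  0.0041  0.1918]
 [ 0.6155  0.0072  0.1906]
 [ 0.6143 -0.0013  0.1871]
 [ 0.6187  0.0008  0.1908]
 [ 0.6174  0.0039  0.189 ]
 [ 0.6156  0.0071  0.1868]
 [ 0.6169 -0.0018  0.1857]
 [ 0.6154  0.0013  0.1838]
 [ 0.6166  0.004   0.1844]
 [ 0.6175  0.0067  0.1847]
 [ 0.6108 -0.0009  0.1761]
 [ 0.6198  0.0005  0.184 ]
 [ 0.6164  0.004   0.1803]
 [ 0.6167  0.0068  0.1801]
 [ 0.6171 -0.002   0.1782]
 [ 0.6213  0.0002  0.1816]
 [ 0.6236  0.0027  0.1833]
 [ 0.6253  0.0053  0.1843]
 [ 0.6141 -0.0015  0.1714]
 [ 0.6256 -0.0006  0.1818]
 [ 0.6273  0.002   0.1829]
 [ 0.6228  0.0056  0.1781]
 [ 0.6142 -0.0016  0.1676]
 [ 0.6247 -0.0005  0.177 ]]
```

```bash
cat >> h.py <<'E'
def plan(x,y,z,psi=None):
    """units from present pose to target, twist first; psi = finger line angle, deg"""
    s=state();p=s['position'];M=R.from_quat(s['tcp_rot']).as_matrix();a=np.degrees(np.arctan2(M[1,1],M[0,1]))
    t=0
    if psi is not None: t=-((psi-a+90)%180-90)
    f=np.radians(a-t); Y=np.array([np.cos(f),np.sin(f)]);X=np.array([-Y[1],Y[0]]);D=np.array([x,y])-p[:2]
    print('t',round(s['clock'],1),'pos',p.round(4),'psi',round(a,1),'tilt',M[2,2].round(4),'| twist',round(t/5,2),'lin',(np.r_[X@D,Y@D,p[2]-z]/.04).round(2),'w',round(s['width'],4),'F',s['wrist_force'].round(1))
E
python3 -m creep '[{"claw":1,"linear":[0,0,-0.25],"twist":-0.83},{"claw":1,"linear":[0,0,-0.25],"twist":-0.83},{"claw":1,"linear":[0,0,-0.25],"twist":-0.83},{"claw":1,"linear":[0,0,-0.25],"twist":-0.83},{"claw":1,"linear":[-0.7,-0.93,0],"twist":0},{"claw":1,"linear":[-0.7,-0.93,0],"twist":0},{"claw":1,"linear":[-0.7,-0.93,0],"twist":0},{"claw":1,"linear":[-0.7,-0.93,0],"twist":0},{"claw":1,"linear":[-0.7,-0.93,0],"twist":0},{"claw":1,"linear":[-0.7,-0.93,0],"twist":0},{"claw":1,"linear":[-0.7,-0.93,0],"twist":0},{"claw":1,"linear":[-0.7,-0.93,0],"twist":0}]'
python3 -m creep '[{"claw":1,"linear":[-0.7,-0.93,0],"twist":0},{"claw":1,"linear":[-0.7,-0.93,0],"twist":0},{"claw":1,"linear":[-0.7,-0.93,0],"twist":0},{"claw":1,"linear":[-0.7,-0.93,0],"twist":0},{"claw":1,"linear":[-0.7,-0.93,0],"twist":0},{"claw":1,"linear":[0,-0.93,0],"twist":0},{"claw":1,"linear":[0,0,0],"twist":0}]'
python3 - <<'E'
from h import *
np.set_printoptions(precision=4,suppress=True)
print(get_calibration('wrist')['T_tool_cam'])
plan(.613,.004,.148,86.2)
C=cam('wrist'); im,d=capture('wrist'); save('w1',im)
for o in tip_of('door_handle','wrist'): print(o, ray_z(C,o['centre'],.167))
P=cloud(C,d); H=P[(P[:,2]>.12)&(P[:,2]<.194)&(P[:,0]>.57)&(P[:,0]<.625)&(P[:,1]>-.05)&(P[:,1]<.06)]
T=H[H[:,2]>.18]; print(len(H),len(T), T.mean(0),T.min(0),T.max(0))
E
```

```text
clock: 2.6
position: [0.4226, 0.2721, 0.2628]
tcp_rot: [0.033, 0.999, 0.0, 0.0]
wrist_force: [1.3, -0.1, -0.3]
width: 0.0871
grip_force: 0.0
clock: 3.3
position: [0.5473, 0.0372, 0.2623]
tcp_rot: [0.036, 0.999, -0.001, -0.0]
wrist_force: [-0.5, 0.5, -0.0]
width: 0.0867
grip_force: 0.0
[[-0.001  -0.9696 -0.2448  0.0665]
 [ 1.     -0.0011  0.0001 -0.0006]
 [-0.0004 -0.2448  0.9696 -0.1617]
 [ 0.      0.      0.      1.    ]]
t 3.3 pos [0.5473 0.0372 0.2623] psi 85.8 tilt -1.0 | twist -0.07 lin [-1.69 -0.72  2.86] w 0.0867 F [-0.5  0.5 -0. ]
{'centre': [290.8, 269.0], 'p': 0.65} [0.6168 0.0025 0.167 ]
163 151 [0.6131 0.0038 0.1861] [ 0.6068 -0.0014  0.18  ] [0.6249 0.0088 0.1913]
```

View pics/w1.png

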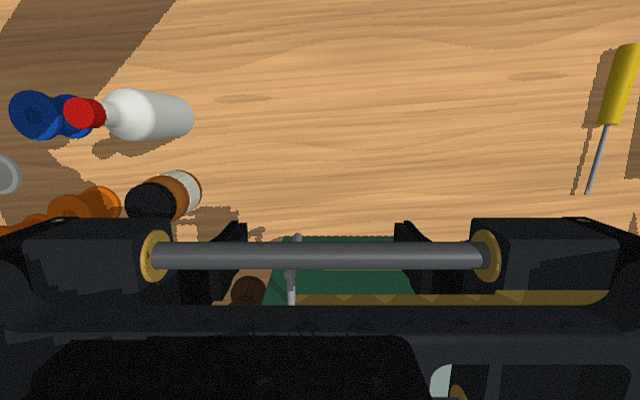

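The wrist picture shows the handle bar's top near (297,238), with its pin towards the door at (291,295), between the fingers; measured at (.613,.004), matching the model. Moving over it, descending and gripping.

```bash
python3 -m creep '[{"claw":1,"linear":[-0.85,-0.42,0],"twist":0},{"claw":1,"linear":[-0.85,-0.42,0],"twist":0},{"claw":1,"linear":[0,0,0.7],"twist":0},{"claw":1,"linear":[0,0,0.7],"twist":0},{"claw":1,"linear":[0,0,0.7],"twist":0},{"claw":1,"linear":[0,0,0.7],"twist":0},{"claw":1,"linear":[0,0,0],"twist":0}]'
python3 -m creep '[{"claw":-1,"linear":[0,0,0],"twist":0},{"claw":-1,"linear":[0,0,0],"twist":0},{"claw":-1,"linear":[0,0,0],"twist":0},{"claw":-1,"linear":[0,0,0],"twist":0},{"claw":-1,"linear":[0,0,0],"twist":0},{"claw":-1,"linear":[0,0,0],"twist":0},{"claw":-1,"linear":[0,0,0],"twist":0},{"claw":-1,"linear":[0,0,0],"twist":0}]'
python3 -c "
from h import *
plan(.613,.004,.148)"
```

```text
clock: 4.1
position: [0.6087, 0.0059, 0.1468]
tcp_rot: [0.033, 0.999, 0.001, -0.005]
wrist_force: [-0.5, 0.3, -0.4]
width: 0.0871
grip_force: 0.0
clock: 4.9
position: [0.6121, 0.0035, 0.1506]
tcp_rot: [0.034, 0.999, -0.0, -0.0]
wrist_force: [0.7, 0.1, 0.2]
width: 0.0309
grip_force: 0.0
t 4.9 pos [0.6121 0.0035 0.1506] psi 86.1 tilt -1.0 | twist 0.0 lin [-0.02  0.02  0.06] w 0.0309 F [0.7 0.1 0.2]
```

```bash
python3 -m creep '[{"claw":-1,"linear":[0,0,0],"twist":0},{"claw":-1,"linear":[0,0,0],"twist":0},{"claw":-1,"linear":[0,0,0],"twist":0},{"claw":-1,"linear":[0,0,0],"twist":0},{"claw":-1,"linear":[0,0,0],"twist":0},{"claw":-1,"linear":[0.2,0.042,0],"twist":0.5},{"claw":-1,"linear":[0.2,0.042,0],"twist":0.5},{"claw":-1,"linear":[0.2,0.042,0],"twist":0.5},{"claw":-1,"linear":[0.2,0.042,0],"twist":0.5}]'
python3 -c "
from h import *
plan(.613,.004,.148)"
```

```text
clock: 5.8
position: [0.5819, 0.015, 0.1505]
tcp_rot: [0.122, 0.993, 0.001, 0.001]
wrist_force: [2.1, 4.5, -1.7]
width: 0.0098
grip_force: 30.0
t 5.8 pos [0.5819 0.015  0.1505] psi 76.0 tilt -1.0 | twist 0.0 lin [-0.82 -0.08  0.06] w 0.0098 F [ 2.1  4.5 -1.7]
```

```bash
python3 -m creep '[{"claw":-1,"linear":[0.4,0.09,0],"twist":1},{"claw":-1,"linear":[0.4,0.09,0],"twist":1},{"claw":-1,"linear":[0.4,0.09,0],"twist":1},{"claw":-1,"linear":[0.4,0.09,0],"twist":1},{"claw":-1,"linear":[0.4,0.09,0],"twist":1},{"claw":-1,"linear":[0.4,0.09,0],"twist":1}]'
python3 -c "
from h import *
plan(.613,.004,.148)"
```

```text
clock: 6.4
position: [0.5075, 0.0763, 0.1505]
tcp_rot: [0.375, 0.927, 0.001, 0.002]
wrist_force: [4.6, 3.8, -6.7]
width: 0.0098
grip_force: 30.0
t 6.4 pos [0.5075 0.0763 0.1505] psi 45.9 tilt -1.0 | twist 0.0 lin [-3.15  0.54  0.06] w 0.0098 F [ 4.6  3.8 -6.7]
```

```bash
python3 -m creep '[{"claw":-1,"linear":[0.4,0.09,0],"twist":1},{"claw":-1,"linear":[0.4,0.09,0],"twist":1},{"claw":-1,"linear":[0.4,0.09,0],"twist":1},{"claw":-1,"linear":[0.4,0.09,0],"twist":1},{"claw":-1,"linear":[0.4,0.09,0],"twist":1},{"claw":-1,"linear":[0.4,0.09,0],"twist":1},{"claw":-1,"linear":[0,0,0],"twist":0}]'
python3 -c "
from h import *
plan(.613,.004,.148)"
```

```text
clock: 7.1
position: [0.4728, 0.168, 0.1505]
tcp_rot: [0.6, 0.8, 0.002, 0.002]
wrist_force: [4.6, 1.1, -4.6]
width: 0.0097
grip_force: 30.0
t 7.1 pos [0.4728 0.168  0.1505] psi 16.2 tilt -1.0 | twist 0.0 lin [-4.92  2.22  0.06] w 0.0097 F [ 4.6  1.1 -4.6]
```

```bash
python3 -m creep '[{"claw":-1,"linear":[0.4,0.09,0],"twist":1},{"claw":-1,"linear":[0.4,0.09,0],"twist":1},{"claw":-1,"linear":[0.4,0.09,0],"twist":1},{"claw":-1,"linear":[0.4,0.09,0],"twist":1},{"claw":-1,"linear":[0.2,0.045,0],"twist":0.5},{"claw":-1,"linear":[0,0,0],"twist":0},{"claw":-1,"linear":[0,0,0],"twist":0}]'
cat > fit.py <<'E'
from h import *
from scipy.optimize import least_squares
a=.186;b=.035;r=np.hypot(a,b)
pts=np.array([[.6121,.0035],[.5819,.015],[.5075,.0763],[.4728,.168],state()['position'][:2]])
f=least_squares(lambda h:np.hypot(*(pts-h).T)-r,[.66,.19]); h=f.x
v=pts-h
# handle = h - a*e - b*n ; e along door to hinge, n outer->inner ; n=(e_y,-e_x)
psi=np.arctan2(v[:,1],v[:,0])-np.arctan2(b,-a)   # e angle: in (e, left-normal) coords handle=(-a, +b)
psi=np.degrees(psi)%360
print('hinge',h,'res',f.fun.round(4),'door e angle',psi)
t=np.radians(psi[-1]);e=np.array([np.cos(t),np.sin(t)]);n=np.array([e[1],-e[0]])
print('foot',h-.105*e+(.014+.055)*n)
E
python3 fit.py; python3 -c "
from h import *
plan(.613,.004,.148)"
```

```text
clock: 7.8
position: [0.4792, 0.2391, 0.1505]
tcp_rot: [0.745, 0.668, 0.001, 0.001]
wrist_force: [4.3, -0.8, -6.0]
width: 0.0095
grip_force: 30.0
hinge [0.66115636 0.18661655] res [ 0.0003 -0.0002 -0.0001  0.      0.0001] door e angle [ 85.65964328  75.86830017  46.33305111  16.30145047 354.55409481]
foot [0.55008179 0.12789312]
t 7.8 pos [0.4792 0.2391 0.1505] psi -6.2 tilt -1.0 | twist 0.0 lin [-5.48  3.96  0.06] w 0.0095 F [ 4.3 -0.8 -6. ]
```

```bash
python3 -m creep '[{"claw":1,"linear":[0,0,0],"twist":0},{"claw":1,"linear":[0,0,0],"twist":0},{"claw":1,"linear":[0,0,0],"twist":0},{"claw":1,"linear":[0,0,0],"twist":0},{"claw":1,"linear":[0,0,0],"twist":0},{"claw":1,"linear":[0,0,-0.5],"twist":0},{"claw":1,"linear":[0,0,-1],"twist":0},{"claw":1,"linear":[0,0,-1],"twist":0},{"claw":1,"linear":[0,0,-0.5],"twist":0},{"claw":1,"linear":[0,0,0],"twist":0}]'
python3 -c "
from h import *
C=cam('top');im,d=capture('top');save('top2',im)
for o in tip_of('spindle_foot','top'): print(o,ray_z(C,o['centre'],.108))
for o in tip_of('door_handle','top'): print(o,ray_z(C,o['centre'],.167))
plan(.62,-.34,.24,45)"
```

```text
clock: 8.8
position: [0.4797, 0.2402, 0.2741]
tcp_rot: [0.745, 0.667, 0.003, 0.002]
wrist_force: [0.7, 0.6, -0.5]
width: 0.0813
grip_force: 0.0
{'centre': [285.7, 229.2], 'p': 0.67} [0.55237443 0.14247745 0.108     ]
{'centre': [249.0, 257.2], 'p': 0.65} [0.47278211 0.23787606 0.167     ]
{'centre': [364.1, 168.5], 'p': 0.2} [ 0.71526258 -0.08249644  0.167     ]
t 8.9 pos [0.4768 0.2392 0.2695] psi -6.3 tilt -1.0 | twist -10.27 lin [-12.77  -7.71   0.74] w 0.0858 F [1.3 0.2 0. ]
```

```bash
python3 -m creep '[{"claw":1,"linear":[0,0,0],"twist":-1},{"claw":1,"linear":[0,0,0],"twist":-1},{"claw":1,"linear":[0,0,0],"twist":-1},{"claw":1,"linear":[0,0,0],"twist":-1},{"claw":1,"linear":[0,0,0],"twist":-1},{"claw":1,"linear":[0,0,0],"twist":-1},{"claw":1,"linear":[0,0,0],"twist":-1},{"claw":1,"linear":[0,0,0],"twist":-1},{"claw":1,"linear":[0,0,0],"twist":-1},{"claw":1,"linear":[0,0,0],"twist":-1},{"claw":1,"linear":[0,0,0],"twist":-0.25}]'
python3 -m creep '[{"claw":1,"linear":[-0.98,-0.6,0],"twist":0},{"claw":1,"linear":[-0.98,-0.6,0],"twist":0},{"claw":1,"linear":[-0.98,-0.6,0],"twist":0},{"claw":1,"linear":[-0.98,-0.6,0],"twist":0},{"claw":1,"linear":[-0.98,-0.6,0],"twist":0},{"claw":1,"linear":[-0.98,-0.6,0],"twist":0},{"claw":1,"linear":[-0.98,-0.6,0],"twist":0},{"claw":1,"linear":[-0.98,-0.6,0],"twist":0},{"claw":1,"linear":[-0.98,-0.6,0],"twist":0},{"claw":1,"linear":[-0.98,-0.6,0],"twist":0},{"claw":1,"linear":[-0.98,-0.6,0.3],"twist":0},{"claw":1,"linear":[-0.98,-0.6,0.3],"twist":0}]'
python3 -m creep '[{"claw":1,"linear":[-1,-0.5,0],"twist":0},{"claw":1,"linear":[0,0,0],"twist":0},{"claw":1,"linear":[0,0,0],"twist":0}]'
cat > bob.py <<'E'
from h import *
np.set_printoptions(precision=4,suppress=True)
plan(.577,-.296,.15,45)
C=cam('wrist'); im,d=capture('wrist'); save('w2',im)
P=cloud(C,d)
for o in silhouettes('bobbin_orange','wrist'):
    Q=cloud(C,d,o['pixels']); T=Q[(Q[:,2]>.05)&(Q[:,2]<.07)]
    if len(T)<20: continue
    (cx,cy),r=cv2.minEnclosingCircle(T[:,:2].astype(np.float32)*1000)
    print(o['p'],np.round(o['rect']),len(T),np.median(T[:,2]),T.mean(0),'circ',cx,cy,r)
E
python3 bob.py
```

```text
clock: 10.05
position: [0.4766, 0.2392, 0.2685]
tcp_rot: [0.383, 0.924, -0.001, -0.002]
wrist_force: [0.0, -0.1, 0.7]
width: 0.0872
grip_force: 0.0
clock: 11.25
position: [0.6057, -0.2986, 0.2451]
tcp_rot: [0.384, 0.923, 0.0, -0.001]
wrist_force: [1.4, 0.9, 0.1]
width: 0.0868
grip_force: 0.0
clock: 11.55
position: [0.6191, -0.3399, 0.2442]
tcp_rot: [0.385, 0.923, 0.001, -0.002]
wrist_force: [-0.5, 0.7, -0.3]
width: 0.0873
grip_force: 0.0
t 11.6 pos [ 0.6191 -0.3399  0.2442] psi 44.7 tilt -1.0 | twist -0.05 lin [1.52 0.03 2.36] w 0.0873 F [-0.5  0.7 -0.3]
0.98 [321. 130.  51.  55.] 1848 0.059373888931705726 [ 0.5765 -0.2979  0.0594] circ 576.88818359375 -298.43377685546875 29.81707000732422
0.66 [370. 188.  50.  57.] 1599 0.059284328162740485 [ 0.6726 -0.3072  0.0591] circ 673.4268798828125 -307.5613708496094 29.62529945373535
0.64 [285. 207.  50.  52.] 1577 0.059306854783246155 [ 0.6123 -0.3993  0.0591] circ 612.680419921875 -400.1324157714844 29.860498428344727
0.35 [577.  51. 124.  98.] 1510 0.06142850014552853 [ 0.7136 -0.0346  0.061 ] circ 727.8111572265625 -31.92043685913086 65.79414367675781
```

View pics/w2.png

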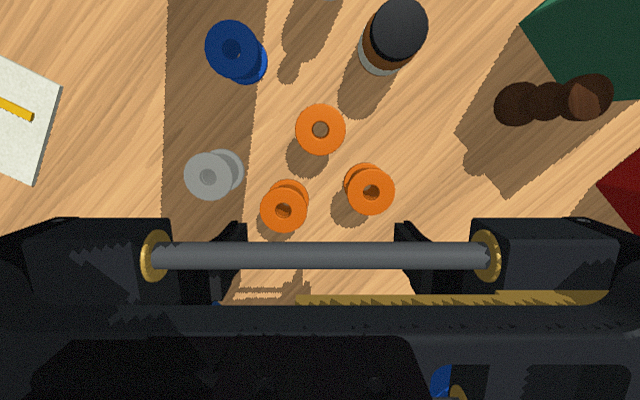

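Three orange bobbins: wrist pixels (321,130), (370,188), (285,207), i.e. 0.65, 0.74 and 0.73 m from the base. (321,130) is nearest, so it is the one meant (this enlarged view confirms it).

```bash
python3 -m creep '[{"claw":1,"linear":[0.74,-0.01,0],"twist":0},{"claw":1,"linear":[0.74,-0.01,0],"twist":0},{"claw":1,"linear":[0,0,0.9],"twist":0},{"claw":1,"linear":[0,0,0.9],"twist":0},{"claw":1,"linear":[0,0,0.9],"twist":0},{"claw":1,"linear":[0,0,0.9],"twist":0},{"claw":1,"linear":[0,0,0.9],"twist":0},{"claw":1,"linear":[0,0,0.4],"twist":0},{"claw":1,"linear":[0,0,0.3],"twist":0},{"claw":1,"linear":[0,0,0],"twist":0},{"claw":1,"linear":[0,0,0],"twist":0}]'
python3 -c "
from h import *
plan(.577,-.2985,.035,45)"
python3 -m creep '[{"claw":-1,"linear":[0,0,0],"twist":0},{"claw":-1,"linear":[0,0,0],"twist":0},{"claw":-1,"linear":[0,0,0],"twist":0},{"claw":-1,"linear":[0,0,0],"twist":0},{"claw":-1,"linear":[0,0,0],"twist":0},{"claw":-1,"linear":[0,0,0],"twist":0},{"claw":-1,"linear":[0,0,0],"twist":0},{"claw":-1,"linear":[0,0,0],"twist":0}]'
```

```text
clock: 12.75
position: [0.5786, -0.2984, 0.04]
tcp_rot: [0.383, 0.924, -0.0, 0.001]
wrist_force: [0.9, -0.8, -0.0]
width: 0.0869
grip_force: 0.0
t 12.8 pos [ 0.5786 -0.2984  0.04  ] psi 44.9 tilt -1.0 | twist -0.01 lin [ 0.03 -0.03  0.12] w 0.0869 F [ 0.9 -0.8 -0. ]
clock: 13.55
position: [0.5778, -0.2983, 0.039]
tcp_rot: [0.383, 0.924, -0.0, 0.0]
wrist_force: [-0.9, -0.1, 5.8]
width: 0.0587
grip_force: 30.0
```

```bash
python3 -m creep '[{"claw":-1,"linear":[0,0,-0.3],"twist":0},{"claw":-1,"linear":[0,0,-0.7],"twist":0},{"claw":-1,"linear":[0,0,-0.9],"twist":0},{"claw":-1,"linear":[0,0,-0.9],"twist":0},{"claw":-1,"linear":[0,0,-0.9],"twist":0},{"claw":-1,"linear":[0,0,-0.9],"twist":0},{"claw":-1,"linear":[0,0,-0.7],"twist":0},{"claw":-1,"linear":[0,0,-0.2],"twist":0},{"claw":-1,"linear":[0,0,0],"twist":0}]'
python3 -m creep '[{"claw":-1,"linear":[0,0,0],"twist":0.5},{"claw":-1,"linear":[0,0,0],"twist":1},{"claw":-1,"linear":[0,0,0],"twist":1},{"claw":-1,"linear":[0,0,0],"twist":1},{"claw":-1,"linear":[0,0,0],"twist":1},{"claw":-1,"linear":[0,0,0],"twist":1},{"claw":-1,"linear":[0,0,0],"twist":1},{"claw":-1,"linear":[0,0,0],"twist":1},{"claw":-1,"linear":[0,0,0],"twist":1},{"claw":-1,"linear":[0,0,0],"twist":1},{"claw":-1,"linear":[0,0,0],"twist":0.56},{"claw":-1,"linear":[0,0,0],"twist":0}]'
python3 -c "
from h import *
plan(.55,.128,.25,-5.4)"
```

```text
clock: 14.45
position: [0.578, -0.2982, 0.2597]
tcp_rot: [0.383, 0.924, -0.0, 0.001]
wrist_force: [-0.1, 0.4, -1.4]
width: 0.0588
grip_force: 30.0
clock: 15.65
position: [0.5764, -0.2972, 0.2556]
tcp_rot: [0.74, 0.673, -0.0, -0.003]
wrist_force: [-0.2, 0.1, -1.0]
width: 0.0591
grip_force: 30.0
t 15.7 pos [ 0.5764 -0.2972  0.2556] psi -5.4 tilt -1.0 | twist 0.0 lin [10.52 -1.66  0.14] w 0.0591 F [-0.2  0.1 -1. ]
```

```bash
python3 -m creep '[{"claw":-1,"linear":[0.5,-0.1,0],"twist":0},{"claw":-1,"linear":[1,-0.16,0],"twist":0},{"claw":-1,"linear":[1,-0.16,0],"twist":0},{"claw":-1,"linear":[1,-0.16,0],"twist":0},{"claw":-1,"linear":[1,-0.16,0],"twist":0},{"claw":-1,"linear":[1,-0.16,0],"twist":0},{"claw":-1,"linear":[1,-0.16,0],"twist":0},{"claw":-1,"linear":[1,-0.16,0],"twist":0},{"claw":-1,"linear":[0.7,-0.16,0],"twist":0},{"claw":-1,"linear":[0.3,-0.16,0],"twist":0},{"claw":-1,"linear":[0,0,0],"twist":0},{"claw":-1,"linear":[0,0,0],"twist":0}]'
cat > spin.py <<'E'
from h import *
np.set_printoptions(precision=4,suppress=True)
plan(.55,.128,.25,-5.4)
C=cam('wrist'); im,d=capture('wrist'); save('w3',im)
for o in tip_of('spindle_foot','wrist'): print(o,ray_z(C,o['centre'],.108))
P=cloud(C,d); near=np.hypot(P[:,0]-.55,P[:,1]-.128)<.022
for lo,hi in [(.125,.145),(.145,.166),(.166,.185)]:
    Q=P[near&(P[:,2]>lo)&(P[:,2]<hi)]
    if len(Q)<5: print(lo,len(Q)); continue
    (cx,cy),r=cv2.minEnclosingCircle(Q[:,:2].astype(np.float32)*1000); print(lo,len(Q),Q.mean(0),cx,cy,r)
L=np.array([.555,.128]); Q=P[(P[:,2]>.185)&(P[:,2]<.21)&(P[:,0]>.46)&(P[:,0]<.63)&(P[:,1]>.17)&(P[:,1]<.25)]
print('doortop',len(Q), np.polyfit(Q[:,0],Q[:,1],1) if len(Q)>9 else '', Q.mean(0))
E
python3 spin.py
```

```text
clock: 16.85
position: [0.5481, 0.0457, 0.2584]
tcp_rot: [0.739, 0.673, -0.0, 0.0]
wrist_force: [0.1, -0.1, -0.6]
width: 0.0587
grip_force: 30.0
t 16.9 pos [0.5481 0.0457 0.2584] psi -5.4 tilt -1.0 | twist 0.01 lin [ 2.05 -0.15  0.21] w 0.0587 F [ 0.1 -0.1 -0.6]
{'centre': [310.3, 104.8], 'p': 0.77} [0.5457 0.1299 0.108 ]
0.125 7 [0.5524 0.1211 0.1342] 552.5279541015625 121.75498962402344 3.6010260581970215
0.145 22 [0.5515 0.1245 0.1616] 550.91796875 127.31571960449219 6.950518608093262
0.166 206 [0.5509 0.1269 0.1716] 550.8944702148438 127.21435546875 6.710902690887451
doortop 5697 [-0.0916  0.2369] [0.5441 0.1871 0.1951]
```

View pics/w3.png

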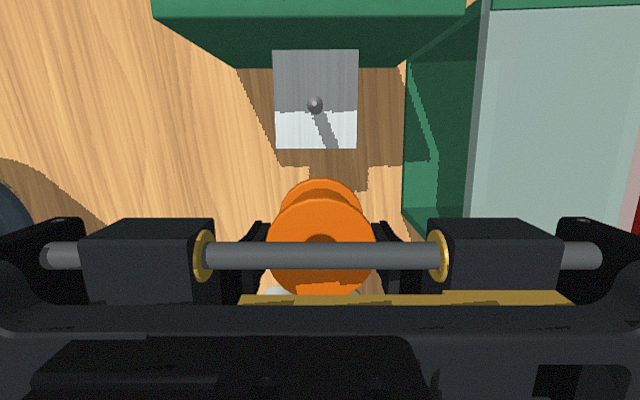

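Spindle tip at (314,104), over the plate; bobbin top at (320,235) between the fingers. Checking the bobbin's pose in the grip.

```bash
python3 - <<'E'
from h import *
from scipy.optimize import least_squares
C=cam('wrist'); im,d=capture('wrist')
i=im.astype(int); m=(i[...,0]>150)&(i[...,2]<90)&(i[...,0]-i[...,2]>110)
P=cloud(C,d,m); p=state()['position']; P=P[(np.hypot(*(P[:,:2]-p[:2]).T)<.045)]
T=P[(P[:,2]>p[2]+.01)&(P[:,2]<p[2]+.035)]
A=np.c_[T[:,:2]-p[:2],np.ones(len(T))]; c=np.linalg.lstsq(A,T[:,2],rcond=None)[0]; print(len(T),'plane',c,'tcp',p)
h,_=cv2.findContours(cv2.morphologyEx(m.astype(np.uint8),cv2.MORPH_CLOSE,np.ones((3,3))),0,1)
q=T[:,:2]-p[:2]; hull=cv2.convexHull(q.astype(np.float32))[:,0]
print((hull*1000).round(1).tolist())
f=least_squares(lambda x:np.hypot(*(hull-x).T)-.030,[0,0],loss='soft_l1',f_scale=.001);print(f.x,f.fun.round(4))
plan(.5507,.1275,.222,-5.4)
E
```

```text
4261 plane [ 0.00106355 -0.0099238   0.27884446] tcp [0.5486393  0.04478659 0.25848754]
[[29.299999237060547, 3.5999999046325684], [27.100000381469727, 12.199999809265137], [23.0, 19.299999237060547], [22.399999618530273, 20.200000762939453], [20.399999618530273, 22.0], [13.699999809265137, 26.899999618530273], [7.400000095367432, 29.299999237060547], [5.900000095367432, 29.700000762939453], [4.300000190734863, 29.899999618530273], [-1.2999999523162842, 30.0], [-2.299999952316284, 30.0], [-3.299999952316284, 30.0], [-8.100000381469727, 28.799999237060547], [-9.899999618530273, 28.200000762939453], [-11.199999809265137, 27.899999618530273], [-11.800000190734863, 27.600000381469727], [-13.0, 27.0], [-17.0, 24.600000381469727], [-18.5, 23.5], [-19.5, 22.700000762939453], [-20.5, 21.600000381469727], [-21.600000381469727, 20.399999618530273], [-24.600000381469727, 16.600000381469727], [-24.899999618530273, 16.100000381469727], [-25.399999618530273, 15.399999618530273], [-25.899999618530273, 14.100000381469727], [-27.799999237060547, 9.399999618530273], [-27.700000762939453, 9.100000381469727], [-15.699999809265137, -23.399999618530273], [-14.600000381469727, -23.600000381469727], [1.2999999523162842, -25.399999618530273], [12.800000190734863, -26.0], [17.5, -24.299999237060547], [19.700000762939453, -21.799999237060547], [20.799999237060547, -20.399999618530273]]
[0.00035324 0.00028155] [-0.0009 -0.0007 -0.0004 -0.0003 -0.0004 -0.0002 -0.0001 -0.     -0.0001
 -0.0002 -0.0001 -0.     -0.0003 -0.0002 -0.0001 -0.0001 -0.0002 -0.0001
 -0.0001 -0.     -0.0001 -0.0002 -0.0002 -0.0002 -0.0002 -0.0003 -0.0004
 -0.0006 -0.0015 -0.0019 -0.0043 -0.0009 -0.     -0.0006 -0.0009]
t 17.0 pos [0.5486 0.0448 0.2585] psi -5.5 tilt -1.0 | twist -0.02 lin [ 2.06 -0.14  0.91] w 0.0589 F [-0.3 -0.3 -1.2]
```

```bash
python3 -m creep '[{"claw":-1,"linear":[0.5,-0.04,0],"twist":0},{"claw":-1,"linear":[0.8,-0.06,0],"twist":0},{"claw":-1,"linear":[0.5,-0.04,0],"twist":0},{"claw":-1,"linear":[0.26,0,0],"twist":0},{"claw":-1,"linear":[0,0,0.3],"twist":0},{"claw":-1,"linear":[0,0,0.3],"twist":0},{"claw":-1,"linear":[0,0,0.2],"twist":0},{"claw":-1,"linear":[0,0,0],"twist":0},{"claw":-1,"linear":[0,0,0],"twist":0},{"claw":-1,"linear":[0,0,0],"twist":0}]'
python3 -c "
from h import *
for k in range(3): plan(.5507,.1275,.147,-5.4); capture('top')"
```

```text
clock: 18.0
position: [0.5508, 0.1284, 0.2268]
tcp_rot: [0.74, 0.673, 0.0, 0.0]
wrist_force: [1.0, 0.0, -1.5]
width: 0.0589
grip_force: 30.0
t 18.0 pos [0.5508 0.1284 0.2268] psi -5.4 tilt -1.0 | twist -0.01 lin [-0.02 -0.    2.  ] w 0.0589 F [ 1.   0.  -1.5]
t 18.1 pos [0.5509 0.1286 0.227 ] psi -5.4 tilt -1.0 | twist -0.0 lin [-0.03 -0.    2.  ] w 0.0589 F [-0.3  0.3 -0.3]
t 18.1 pos [0.5508 0.1286 0.227 ] psi -5.4 tilt -1.0 | twist -0.0 lin [-0.03 -0.    2.  ] w 0.0592 F [ 1.6  0.2 -1.5]
```

```bash
python3 -m creep '[{"claw":-1,"linear":[-0.02,0,0.2],"twist":0},{"claw":-1,"linear":[0,0,0.2],"twist":0},{"claw":-1,"linear":[0,0,0.2],"twist":0},{"claw":-1,"linear":[0,0,0],"twist":0}]'
python3 -m creep '[{"claw":-1,"linear":[0,0,0.2],"twist":0},{"claw":-1,"linear":[0,0,0.2],"twist":0},{"claw":-1,"linear":[0,0,0.2],"twist":0},{"claw":-1,"linear":[0,0,0.2],"twist":0},{"claw":-1,"linear":[0,0,0.2],"twist":0},{"claw":-1,"linear":[0,0,0.2],"twist":0},{"claw":-1,"linear":[0,0,0],"twist":0}]'
```

```text
clock: 18.55
position: [0.5491, 0.128, 0.2007]
tcp_rot: [0.74, 0.673, -0.001, -0.001]
wrist_force: [-0.2, 0.5, -0.8]
width: 0.0587
grip_force: 30.0
clock: 19.25
position: [0.5494, 0.1279, 0.1532]
tcp_rot: [0.74, 0.673, -0.001, -0.001]
wrist_force: [0.4, -0.0, -0.8]
width: 0.059
grip_force: 30.0
```

```bash
python3 -m creep '[{"claw":-1,"linear":[0,0,0.1],"twist":0},{"claw":-1,"linear":[0,0,0.05],"twist":0},{"claw":-1,"linear":[0,0,0],"twist":0}]'
python3 -m creep '[{"claw":-1,"linear":[0,0,0.03],"twist":0},{"claw":-1,"linear":[0,0,0],"twist":0},{"claw":-1,"linear":[0,0,0],"twist":0}]'
```

```text
clock: 19.55
position: [0.5503, 0.128, 0.1485]
tcp_rot: [0.74, 0.673, -0.0, -0.0]
wrist_force: [-0.7, 0.4, 0.1]
width: 0.059
grip_force: 30.0
clock: 19.85
position: [0.5504, 0.128, 0.1475]
tcp_rot: [0.74, 0.673, 0.0, 0.0]
wrist_force: [0.3, 0.2, -1.3]
width: 0.059
grip_force: 30.0
```

```bash
python3 -m creep '[{"claw":-1,"linear":[0,0,0.03],"twist":0},{"claw":-1,"linear":[0,0,0],"twist":0},{"claw":-1,"linear":[0,0,0],"twist":0}]'
python3 -m creep '[{"claw":-1,"linear":[0,0,0.03],"twist":0},{"claw":-1,"linear":[0,0,0],"twist":0},{"claw":-1,"linear":[0,0,0],"twist":0}]'
```

```text
clock: 20.15
position: [0.5507, 0.1281, 0.147]
tcp_rot: [0.74, 0.673, 0.0, 0.0]
wrist_force: [-1.8, -0.8, 4.2]
width: 0.0591
grip_force: 30.0
clock: 20.45
position: [0.5507, 0.128, 0.1469]
tcp_rot: [0.739, 0.673, 0.001, 0.001]
wrist_force: [-2.6, 0.3, 12.0]
width: 0.0587
grip_force: 30.0
```

```bash
python3 -m creep '[{"claw":-0.2,"linear":[0,0,-0.03],"twist":0},{"claw":1,"linear":[0,0,0],"twist":0},{"claw":1,"linear":[0,0,0],"twist":0},{"claw":1,"linear":[0,0,0],"twist":0},{"claw":1,"linear":[0,0,0],"twist":0},{"claw":1,"linear":[0,0,-0.3],"twist":0},{"claw":1,"linear":[0,0,-0.6],"twist":0},{"claw":1,"linear":[0,0,-0.9],"twist":0},{"claw":1,"linear":[0,0,-0.9],"twist":0},{"claw":1,"linear":[0,0,0],"twist":0}]'
python3 -m creep '[{"claw":1,"linear":[-0.7,0,0],"twist":0},{"claw":1,"linear":[-0.8,0,0],"twist":0},{"claw":1,"linear":[0,0,0],"twist":0},{"claw":1,"linear":[0,0,0],"twist":0}]'
cat > chk.py <<'E'
from h import *
import sys
np.set_printoptions(precision=4,suppress=True)
C=cam('wrist'); im,d=capture('wrist'); save(sys.argv[1],im)
plan(.479,.239,.26,-5.4)
for o in silhouettes('bobbin_orange','wrist')[:4]:
    Q=cloud(C,d,o['pixels']); T=Q[Q[:,2]>.13]
    if len(T)<20: continue
    z=np.median(T[T[:,2]>.155][:,2]); T=T[abs(T[:,2]-z)<.005]
    A=np.c_[T[:,:2]-T[:,:2].mean(0),np.ones(len(T))]
    print(o['p'],'top z',z,'plane',np.linalg.lstsq(A,T[:,2],rcond=None)[0],cv2.minEnclosingCircle(T[:,:2].astype(np.float32)*1000))
E
python3 chk.py w4
```

```text
clock: 21.45
position: [0.5541, 0.1283, 0.2603]
tcp_rot: [0.74, 0.673, 0.005, 0.004]
wrist_force: [1.3, -0.4, 0.5]
width: 0.0868
grip_force: 0.0
clock: 21.85
position: [0.5446, 0.0679, 0.2542]
tcp_rot: [0.74, 0.672, 0.0, -0.0]
wrist_force: [-0.2, 0.4, -0.1]
width: 0.0874
grip_force: 0.0
t 21.9 pos [0.5446 0.0685 0.2541] psi -5.4 tilt -1.0 | twist -0.01 lin [ 4.09 -2.03 -0.15] w 0.0871 F [-0.4  0.1 -0.4]
0.96 top z 0.1674276115714046 plane [-0.0017  0.0008  0.1674] ((550.8967895507812, 128.25404357910156), 29.847930908203125)
```

View pics/w4.png

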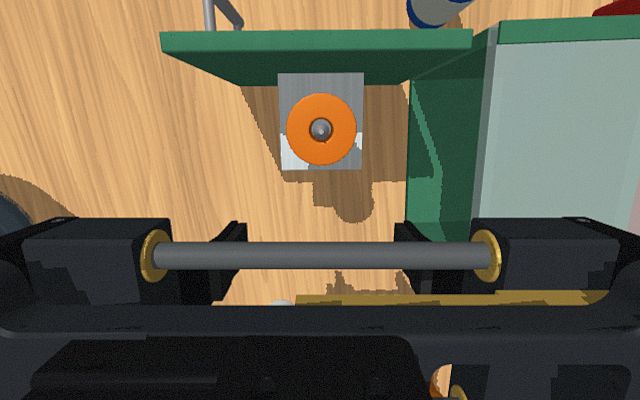

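The bobbin sits at (321,129), spindle through its bore, top at 167 mm and level. Back to the handle (at (222,15)) to shut the door.

```bash
python3 -m creep '[{"claw":1,"linear":[0,0,-0.2],"twist":0},{"claw":1,"linear":[0.8,-0.4,0],"twist":0},{"claw":1,"linear":[0.8,-0.4,0],"twist":0},{"claw":1,"linear":[0.8,-0.4,0],"twist":0},{"claw":1,"linear":[0.8,-0.4,0],"twist":0},{"claw":1,"linear":[0.89,-0.43,0],"twist":0},{"claw":1,"linear":[0,0,0],"twist":0},{"claw":1,"linear":[0,0,0],"twist":0}]'
python3 -c "
from h import *
plan(.479,.239,.15,-5.4)"
```

```text
clock: 22.75
position: [0.4789, 0.2401, 0.2626]
tcp_rot: [0.738, 0.674, 0.0, 0.0]
wrist_force: [0.2, 0.1, -0.1]
width: 0.0873
grip_force: 0.0
t 22.8 pos [0.4789 0.2401 0.2626] psi -5.2 tilt -1.0 | twist 0.04 lin [-0.03  0.    2.82] w 0.0873 F [ 0.2  0.1 -0.1]
```

```bash
python3 -m creep '[{"claw":1,"linear":[-0.03,0,0.6],"twist":0},{"claw":1,"linear":[0,0,0.8],"twist":0},{"claw":1,"linear":[0,0,0.8],"twist":0},{"claw":1,"linear":[0,0,0.6],"twist":0},{"claw":1,"linear":[0,0,0],"twist":0}]'
python3 -m creep '[{"claw":-1,"linear":[0,0,0],"twist":0},{"claw":-1,"linear":[0,0,0],"twist":0},{"claw":-1,"linear":[0,0,0],"twist":0},{"claw":-1,"linear":[0,0,0],"twist":0},{"claw":-1,"linear":[0,0,0],"twist":0},{"claw":-1,"linear":[0,0,0],"twist":0},{"claw":-1,"linear":[0,0,0],"twist":0},{"claw":-1,"linear":[0,0,0],"twist":0},{"claw":-1,"linear":[0,0,0],"twist":0},{"claw":-1,"linear":[0,0,0],"twist":0},{"claw":-1,"linear":[0,0,0],"twist":0},{"claw":-1,"linear":[0,0,0],"twist":0}]'
python3 fit.py
```

```text
clock: 23.25
position: [0.4774, 0.2358, 0.1473]
tcp_rot: [0.74, 0.672, -0.003, -0.002]
wrist_force: [-0.2, -0.0, -0.0]
width: 0.087
grip_force: 0.0
clock: 24.45
position: [0.479, 0.2376, 0.1501]
tcp_rot: [0.74, 0.673, -0.0, -0.0]
wrist_force: [0.1, -0.3, 1.0]
width: 0.01
grip_force: 30.0
hinge [0.66125274 0.18654784] res [ 0.0003 -0.0003 -0.0001  0.0001 -0.    ] door e angle [ 85.6261257   75.83304425  46.29912651  16.27789407 355.01653646]
foot [0.55065575 0.12692984]
```

```bash
python3 -m creep '[{"claw":-1,"linear":[-0.204,-0.034,0],"twist":-0.5},{"claw":-1,"linear":[-0.204,-0.034,0],"twist":-0.5},{"claw":-1,"linear":[-0.204,-0.034,0],"twist":-0.5},{"claw":-1,"linear":[-0.204,-0.034,0],"twist":-0.5},{"claw":-1,"linear":[-0.204,-0.034,0],"twist":-0.5},{"claw":-1,"linear":[-0.204,-0.034,0],"twist":-0.5},{"claw":-1,"linear":[-0.204,-0.034,0],"twist":-0.5},{"claw":-1,"linear":[-0.204,-0.034,0],"twist":-0.5},{"claw":-1,"linear":[-0.204,-0.034,0],"twist":-0.5},{"claw":-1,"linear":[-0.204,-0.034,0],"twist":-0.5},{"claw":-1,"linear":[-0.204,-0.034,0],"twist":-0.5},{"claw":-1,"linear":[-0.204,-0.034,0],"twist":-0.5}]'; python3 fit.py
```

```text
clock: 25.65
position: [0.4781, 0.1395, 0.1501]
tcp_rot: [0.54, 0.842, 0.001, 0.001]
wrist_force: [1.4, 2.3, -3.0]
width: 0.01
grip_force: 30.0
hinge [0.66132928 0.18651883] res [ 0.0003 -0.0002 -0.      0.0002 -0.0001] door e angle [85.60150262 75.80829398 46.27848418 16.26689493 25.05779762]
foot [0.5954355  0.07954215]
```

```bash
python3 -m creep '[{"claw":-1,"linear":[-0.204,-0.034,0],"twist":-0.5},{"claw":-1,"linear":[-0.204,-0.034,0],"twist":-0.5},{"claw":-1,"linear":[-0.204,-0.034,0],"twist":-0.5},{"claw":-1,"linear":[-0.204,-0.034,0],"twist":-0.5},{"claw":-1,"linear":[-0.204,-0.034,0],"twist":-0.5},{"claw":-1,"linear":[-0.204,-0.034,0],"twist":-0.5},{"claw":-1,"linear":[-0.204,-0.034,0],"twist":-0.5},{"claw":-1,"linear":[-0.204,-0.034,0],"twist":-0.5},{"claw":-1,"linear":[-0.204,-0.034,0],"twist":-0.5},{"claw":-1,"linear":[-0.204,-0.034,0],"twist":-0.5},{"claw":-1,"linear":[-0.204,-0.034,0],"twist":-0.5},{"claw":-1,"linear":[-0.204,-0.034,0],"twist":-0.5}]'; python3 fit.py
```

```text
clock: 26.85
position: [0.5264, 0.0543, 0.1501]
tcp_rot: [0.304, 0.953, 0.001, 0.001]
wrist_force: [3.5, 4.6, -3.7]
width: 0.01
grip_force: 30.0
hinge [0.66132157 0.18660339] res [ 0.0003 -0.0002  0.      0.0002 -0.0003] door e angle [85.61038987 75.82118047 46.30064891 16.29257394 55.09317608]
foot [0.65782177 0.06100979]
```

```bash
python3 -m creep '[{"claw":-1,"linear":[-0.204,-0.034,0],"twist":-0.5},{"claw":-1,"linear":[-0.204,-0.034,0],"twist":-0.5},{"claw":-1,"linear":[-0.204,-0.034,0],"twist":-0.5},{"claw":-1,"linear":[-0.204,-0.034,0],"twist":-0.5},{"claw":-1,"linear":[-0.204,-0.034,0],"twist":-0.5},{"claw":-1,"linear":[-0.204,-0.034,0],"twist":-0.5},{"claw":-1,"linear":[-0.204,-0.034,0],"twist":-0.5},{"claw":-1,"linear":[-0.204,-0.034,0],"twist":-0.5},{"claw":-1,"linear":[-0.204,-0.034,0],"twist":-0.5},{"claw":-1,"linear":[-0.204,-0.034,0],"twist":-0.5},{"claw":-1,"linear":[-0.204,-0.034,0],"twist":-0.5},{"claw":-1,"linear":[0,0,0],"twist":0}]'; python3 fit.py
```

```text
clock: 28.05
position: [0.6029, 0.007, 0.1501]
tcp_rot: [0.069, 0.998, 0.002, 0.002]
wrist_force: [2.9, 5.9, -0.1]
width: 0.0103
grip_force: 30.0
hinge [0.66119004 0.18671891] res [ 0.0004 -0.0001 -0.      0.0001 -0.0003] door e angle [85.65781705 75.87203772 46.35227777 16.33127501 82.67762172]
foot [0.71624486 0.07378102]
```

```bash
python3 -m creep '[{"claw":-1,"linear":[-0.12,-0.02,0],"twist":-0.3},{"claw":-1,"linear":[-0.1,-0.01,0],"twist":-0.25},{"claw":-1,"linear":[0,0,0],"twist":0},{"claw":-1,"linear":[0,0,0],"twist":0}]'
python3 -m creep '[{"claw":-1,"linear":[-0.05,0,0],"twist":0},{"claw":-1,"linear":[0,0,0],"twist":0},{"claw":-1,"linear":[0,0,0],"twist":0}]'; python3 fit.py
```

```text
clock: 28.45
position: [0.6105, 0.0047, 0.1501]
tcp_rot: [0.045, 0.999, 0.002, 0.001]
wrist_force: [2.2, 4.7, -1.0]
width: 0.0105
grip_force: 30.0
clock: 28.75
position: [0.6118, 0.0043, 0.1501]
tcp_rot: [0.045, 0.999, 0.001, 0.0]
wrist_force: [0.9, 6.3, 0.6]
width: 0.0102
grip_force: 30.0
hinge [0.66118214 0.18671432] res [ 0.0004 -0.0001 -0.      0.     -0.0003] door e angle [85.65976269 75.87362732 46.35254552 16.33013064 85.51404174]
foot [0.72175821 0.07663917]
```

Back at its start angle; pushing on gently to find the stop.

```bash
python3 -m creep '[{"claw":-1,"linear":[-0.05,0,0],"twist":0},{"claw":-1,"linear":[0,0,0],"twist":0},{"claw":-1,"linear":[0,0,0],"twist":0}]'; python3 -m creep '[{"claw":-1,"linear":[-0.05,0,0],"twist":0},{"claw":-1,"linear":[0,0,0],"twist":0},{"claw":-1,"linear":[0,0,0],"twist":0}]'; python3 fit.py
```

```text
clock: 29.05
position: [0.6136, 0.0038, 0.1501]
tcp_rot: [0.045, 0.999, 0.001, 0.0]
wrist_force: [1.5, 6.5, -0.3]
width: 0.0101
grip_force: 30.0
clock: 29.35
position: [0.6156, 0.0033, 0.1501]
tcp_rot: [0.045, 0.999, 0.001, 0.0]
wrist_force: [0.7, 5.0, 0.5]
width: 0.0104
grip_force: 30.0
hinge [0.6611803  0.18671013] res [ 0.0004 -0.0001 -0.      0.     -0.0003] door e angle [85.65997175 75.87360084 46.3518394  16.32892272 86.68696251]
foot [0.72399691 0.07789802]
```

```bash
for i in 1 2 3; do python3 -m creep '[{"claw":-1,"linear":[-0.05,0,0],"twist":0},{"claw":-1,"linear":[0,0,0],"twist":0},{"claw":-1,"linear":[0,0,0],"twist":0}]' | grep -E 'position|wrist'; done
```

```text
position: [0.6156, 0.0033, 0.1501]
wrist_force: [-2.8, 5.7, 3.3]
position: [0.6156, 0.0033, 0.15]
wrist_force: [-5.5, 4.0, 6.8]
position: [0.6156, 0.0033, 0.15]
wrist_force: [-9.6, 5.3, 9.3]
```

```bash
python3 -m creep '[{"claw":-1,"linear":[0.08,0,0],"twist":0},{"claw":1,"linear":[0,0,0],"twist":0},{"claw":1,"linear":[0,0,0],"twist":0},{"claw":1,"linear":[0,0,0],"twist":0},{"claw":1,"linear":[0,0,0],"twist":0},{"claw":1,"linear":[0,0,0],"twist":0},{"claw":1,"linear":[0,0,-0.4],"twist":0},{"claw":1,"linear":[0,0,-0.9],"twist":0},{"claw":1,"linear":[0,0,-0.9],"twist":0},{"claw":1,"linear":[0,0,-0.9],"twist":0},{"claw":1,"linear":[0,0,-0.5],"twist":0},{"claw":1,"linear":[0,0,0],"twist":0}]'
python3 -m creep '[{"claw":1,"linear":[0.7,0,0],"twist":0},{"claw":1,"linear":[0.9,0,0],"twist":0},{"claw":1,"linear":[0.9,0,0],"twist":0},{"claw":1,"linear":[0.5,0,0],"twist":0},{"claw":1,"linear":[0,0,0],"twist":0},{"claw":1,"linear":[0,0,0],"twist":0}]'
python3 - <<'E'
from h import *
np.set_printoptions(precision=4,suppress=True)
C=cam('top'); im,d=capture('top'); cv2.imwrite('pics/end.png',cv2.resize(im[140:290,170:510,::-1],(800,353),interpolation=cv2.INTER_CUBIC))
P=cloud(C,d); Q=P[(P[:,2]>.185)&(P[:,2]<.215)&(P[:,0]>.6)&(P[:,0]<.85)]
y=np.r_[np.arange(-.02,-.005,.01),np.arange(.02,.18,.01)]
x=[np.sort(Q[abs(Q[:,1]-v)<.005][:,0]) for v in y]
f=[np.median(a[:4]) for a in x]; b=[a.max() for a in x]
print('slopes front',np.polyfit(y,f,1),'back',np.polyfit(y,b,1)); plan(.5,0,.26)
E
```

```text
clock: 31.45
position: [0.6204, 0.0017, 0.2981]
tcp_rot: [0.045, 0.999, -0.001, 0.004]
wrist_force: [0.1, 0.5, 0.3]
width: 0.0849
grip_force: 0.0
clock: 32.05
position: [0.4988, 0.0128, 0.2935]
tcp_rot: [0.045, 0.999, -0.0, -0.0]
wrist_force: [0.5, 0.7, 0.9]
width: 0.0872
grip_force: 0.0
slopes front [0.0582 0.6492] back [0.0585 0.7938]
t 32.1 pos [0.4995 0.0127 0.2937] psi 84.8 tilt -1.0 | twist 0.0 lin [-0.04 -0.31  0.84] w 0.0871 F [ 0.7 -0.  -1.1]
```

View pics/end.png

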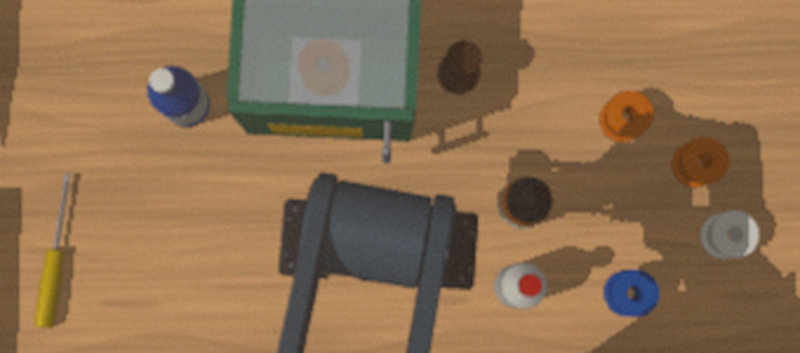

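The picture shows the door shut and parallel to the cabinet back, with the bobbin on its spindle under the clear roof at (322,68) and everything else in place. Handing in.

```bash
python3 -c "
from rig import *
print(job_done())"
```

```text
the job is handed in; nothing more can be done
None
```

I opened the cabinet door wide, set the nearest orange bobbin fully down on the spindle, shut the door to its stop with the bobbin inside, and handed the job in at about 32 s; nothing else on the bench appears to have moved, but no verdict came back.

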